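Seat a compute module in the test fixture with its ejector levers

TASK

Fit the finned green module into the empty socket of the test fixture: swing that socket's two blue ejector levers all the way out, stand the module in the white guides with its gold connector edge down and its fins towards the green stripe, then swing both levers fully in so that they draw the module home. The module lies flat; the 45-degree stand is there for changing your grip from its ends to its top edge. Leave the other module, the yellow bin and the screwdriver where they are.

Things in the scene. Friction and masses are not known exactly. Their poses are not given: they have to be found in the camera images.
- module_center (a point): Module to fit: rigid green board, aluminium fins on one face, 160 g, 66 x 54 x 10 mm, starting flat on a foam pad, fins up. Point: middle of the ears. x along the length, y from the connector to the top edge, z out of the fins. In y: tongue with gold fingers (38 long, 6 thick) -23 to -7 mm; ears (66 long, 10 thick, pinch their ends when flat) -7 to 7; upper part (40 long, 10 thick) 7 to 31
- module_fins (a point): Point on the finned face of the module, 5 mm along z from module_center; same axes
- pad: Dark foam pad under the module, 44 x 66 mm, 20 mm high, fixed; origin at the centre of its underside. The module's ends overhang it by 11 mm each, so fingers can pass down beside it
- rest (a point): 45-degree steel stand, fixed, empty. Point: where module_center comes when the module leans on it fins up, connector edge on the lip; 47 mm above the bench. Axes of the stand: x along the lip, z up, slope rising towards y (normal (0,-0.7,0.7)). Lip 23 mm down-slope, 12 mm high. Two rails 16 to 22 mm either side of the middle end 12 mm up-slope: the upper part is free for fingers on both faces, the ears overhang
- fixture: Grey test fixture, fixed, plate 200 x 136 x 8 mm; origin on the bench under the middle of the empty socket. x along this socket (to the far lever), y to the occupied socket 62 mm away (blue board, levers 100 mm high), z up; green stripe at y = -32 mm. Empty socket: black slot 46 x 8.5 mm, top 37 mm, floor 22 mm up; white guides 16 to 24 mm either side of its middle, 11.5 mm gap, flared tops 75 mm up
- seat (a point): Where module_center is when the module is fully home in the empty socket: 45 mm above the bench; fixture axes. Then the module's y axis is up and its z (fins) along the fixture's -y. With both levers fully out it stands about 11 mm higher, resting on their toes. It tilts while only one lever is in and comes level as the other follows
- lever_near (a joint): Angle of the empty socket's blue lever at the fixture's -x end (nearer the robot), rad: 0 = fully in, locking, leaning 0.4 rad over the socket; 1.15 = fully out, leaning 0.75 rad away. Stays where left (friction 0.1 Nm). The module enters only if both levers are past about 1.0. Swung in, its toe sinks and its nose presses the module's ear home (3 to 9 N at the knob); swung out, the toe pries the ear up
- lever_far (a joint): The same for the lever at the fixture's +x end
- knob_near (a point): Middle of the blue ball knob, 15 mm in diameter, at the free end of lever_near; best pushed round its arc with the shut fingers pointing down: from outside to swing it in, from inside to swing it out; pinched, it tends to slip
- knob_far (a point): The same knob on lever_far
- pivot_near (a point): Pivot of lever_near, 51 mm above the bench, 41 mm from the socket's middle; the knob's middle goes round it at 42 mm in the fixture's x-z plane; its lean away from the socket, from straight up, is the joint angle minus 0.4 rad
- pivot_far (a point): Pivot of lever_far, the same
- spare_center (a point): Bystander: a blue module without fins, of the same size, lying on another foam pad; its centre
- bin: Bystander: empty yellow parts bin, 100 x 120 x 55 mm; origin at the centre of its underside
- driver_mid (a point): Bystander: red-handled screwdriver lying on the bench, 170 mm long along its x, handle 26 mm thick; its middle
Not all that is in view belongs to the job. What is shaped like the part that bears module_center but brown or red is not meant.

How it is judged:
By the outcome, as a careful person would: the job done as asked, in the order asked, and still so for the second after the job is handed in, with the robot touching nothing.
It also fails if it takes over 72 s, if anything falls off the work surface, if the arm or the gripper's body presses on something with over 40 N, if the wrist force passes 120 N, or if a joint passes its speed limit or range.

ROBOT

A 6-joint arm with a two-finger parallel gripper is mounted at the origin on the work surface. World frame = base frame: x ahead of the robot, y to its left, z up, the work surface at z = 0. Lengths are in m, angles in rad, forces in N, time in s.
With the tool pointing down it reaches from about 0.275 to 0.825 m from the base axis. Payload 5.2 kg.
Tool frame: the origin (TCP) lies between the finger pads; the fingertips stand 11 mm ahead of it and the grasp point (between the pads) lies 8 mm behind it; y points along the fingers, z is the direction in which the jaws open and shut, and the axes are right-handed (so a half turn about y gives the same grasp; the last joint's range is limited). The gripper opens to 93 mm and grips with 3 to 60 N. Pads are 15 mm wide; open, the fingers measure 128 mm over their backs; the gripper's body (75 mm by 188 mm) begins 65 mm behind the grasp point.
Start: joints at [0.958, 0.259, 1.535, -0, 1.348, -0.203], TCP at [0.219, 0.504, 0.23] pointing down, gripper open.
Joint ranges: [-3.14, 3.14], [-0.91, 2.08], [0.19, 2.58], [-1.22, 4.36], [0.22, 2.71], [-3.12, 3.12]. Speed limits (rad/s): [2.57, 2.57, 3.14, 3.14, 3.14, 3.14].

INTERFACE

Orientations are given as [roll, pitch, yaw] about the fixed x, y, z axes, in that order (R = Rz(yaw) Ry(pitch) Rx(roll)).
In Python, from bench import bot gives the robot as it stands. The module is installed in compiled form; this text tells all that it offers.
- The arm moves only by the shell command python3 -m pendant 'ROWS'. ROWS is JSON, a list that holds one entry, the list of rows, each a list of 7 numbers: the closure, from 0 (fully open) to 1 (shut), then the shift along the world's x, y, z scaled (see below), then the turn, a rotation vector about the world's x, y, z scaled (see below). A call has exactly 5 rows; each row is the pose to reach, as a shift and turn from the pose commanded when the call began, turning the shorter way round; what a row does not reach only later rows make up. The controller multiplies each number of a shift by 15 cm and each number of a turn by pi rad. A row lasts 1/10 s, in which the tool goes at most 50 mm and 8.59 degrees, less where a joint would pass 70% of its speed; a pose out of reach is approached as far as the arm can. A call with a number of a shift or a turn outside -1 to 1 is refused whole. A call with a gripper value outside its range is refused whole. The fingers move at their own pace and stop on an object; the grip force is fixed at half the most. Time passes only in rows, so rows that repeat a pose let the fingers close, or fill a call up. It gives the time, the measured TCP pose, the force and the opening at its end, in the units of the state.
- bot.observe(): the state, without advancing time (a new reading comes with each control period).
- bot.snapshot(name): name is "scene" or "top" or "wrist"; returns a dict with "image" (384x512x3 uint8, blue, green, red), "K" (3x3 intrinsics, pixels), "view" (4x4, takes a point from world to camera coordinates); the wrist camera has in their place "tool_from_camera" (4x4, takes a point from camera to tool coordinates, whose origin is the TCP and whose axes are the tool frame's). Camera axes: x right, y down, z forward; pixel columns grow to the right and rows downward; lengths in m; the calibration is good to about 2 mm. A picture is of the moment at which its call begins: read the wrist's pose just before it. There is no depth.
- bot.sign_off(): hands the job in, once; it reports no verdict.
Trained networks look in a picture, given as the dict that the camera call returned (one of the last four; its "shot" number tells which), for a name from the list of things; names that differ only in an ending like _2 or _b are one class to them, and where a whole thing is asked for, a point or a joint stands for the part that bears it (a point fixed in the world has none). Each returns a list of dicts, best first, with "confidence" (0 to 1); they miss things now and then, are a little off and sometimes report something else, mostly with a low value. They report only what shows in the picture. A call takes as long as a camera call. They do not tell look-alikes from the thing itself.
- bot.spot_in(picture, query): "extent" ([left, top, right, bottom] in pixels, round what is visible of it).
- bot.silhouettes(picture, query): "pixels" (384x512 bool, what is visible of it) and "extent" ([left, top, right, bottom] in pixels, round what is visible of it).
The state is a dict: "clock": time; "joints": joint angles; "joint_velocities": joint speeds; "tau": joint torques, N m; "position": TCP position; "tool_rot": TCP orientation; "force": force on the tool from outside, world axes, zero at the start; "ft_torque": the same for the moment, N m; "width": finger opening in m.
Only numpy, scipy, OpenCV 4.12 (cv2) and the standard library are available. Lean on these libraries where they do the work, as an engineer would, in place of code of your own. Each camera call takes 0.05 s, during which the arm holds its last target. There are 200 camera calls.

## Working session

There is one attempt and no reset: what is moved stays moved. The work goes in short steps, Python scripts to look and compute and a shell command to move; the robot and the scene stay as the last step left them, time stands still between calls to the robot, and variables do not carry over. Pictures are saved under pics/ and viewed, about 8 in all and at most 12, crops included, and the job is handed in when it is done.

```bash
mkdir -p pics
cat > h.py <<'E'
import numpy as np, cv2
from bench import bot
from scipy.spatial.transform import Rotation as R
def save(p,n,box=None,s=1):
    im=p["image"]
    if box: im=im[box[1]:box[3],box[0]:box[2]]
    cv2.imwrite("pics/"+n,cv2.resize(im,None,fx=s,fy=s,interpolation=cv2.INTER_CUBIC))
def cam(p,st=None):
    if "view" in p: return np.array(p["K"]),np.array(p["view"])
    T=np.eye(4);T[:3,:3]=R.from_euler('xyz',st["tool_rot"]).as_matrix();T[:3,3]=st["position"]
    return np.array(p["K"]),np.linalg.inv(T@np.array(p["tool_from_camera"]))
def proj(c,X):
    K,V=c;q=K@(V@np.r_[X,1])[:3];return q[:2]/q[2]
def ray(c,uv):
    K,V=c;Vi=np.linalg.inv(V);d=Vi[:3,:3]@np.linalg.solve(K,np.r_[uv,1]);return Vi[:3,3],d/np.linalg.norm(d)
def atz(c,uv,z):
    o,d=ray(c,uv);return o+d*(z-o[2])/d[2]
def tri(obs):
    A=np.zeros((3,3));b=np.zeros(3);L=[]
    for c,uv in obs:
        o,d=ray(c,uv);P=np.eye(3)-np.outer(d,d);A+=P;b+=P@o;L.append((o,P))
    X=np.linalg.solve(A,b);return X,[round(float(np.linalg.norm(P@(X-o)))*1000,1) for o,P in L]
E
cat > a.py <<'E'
from h import *
s=bot.observe();print(s)
ims=[]
for n in("top","scene"):
    p=bot.snapshot(n);ims.append(p["image"]);c=cam(p);print(n,c[0].round(1).tolist(),np.linalg.inv(c[1])[:3,3].round(3))
    np.savez(n+".npz",K=c[0],V=c[1]);cv2.imwrite(n+".png",p["image"])
    for q in["module_center","pad","rest","fixture","lever_near","knob_near","knob_far","spare_center","bin","driver_mid"]:
        try: print(q,[(np.round(d["extent"]).astype(int).tolist(),round(d["confidence"],2)) for d in bot.spot_in(p,q)])
        except Exception as e: print(q,e)
    save(p,n+"1.png",None,1.55)
E
python3 a.py
```

```text
{'clock': 0.0, 'joints': array([ 9.58219263e-01,  2.59333123e-01,  1.53606552e+00, -1.82569922e-05,
        1.34798855e+00, -2.02770713e-01]), 'joint_velocities': array([-0.00142032,  0.00019368, -0.00166793, -0.00075848,  0.00109032,
        0.00014224]), 'tau': array([-1.07043441e-03, -4.37323916e+01, -2.83995312e+01,  7.16571277e-02,
        4.15877276e-02, -1.69180803e-04]), 'position': array([0.21880267, 0.50403894, 0.22883005]), 'tool_rot': array([-1.57255769e+00,  3.43958468e-04, -4.09802603e-01]), 'force': array([-0.97179747,  0.26729658,  0.53337814]), 'ft_torque': array([-0.01464802, -0.07118947,  0.02924761]), 'width': 0.0927774992179575}
top [[370.1, 0.0, 252.3], [0.0, 370.1, 191.9], [0.0, 0.0, 1.0]] [ 0.449 -0.065  1.054]
module_center [([285, 180, 307, 205], 0.68), ([328, 249, 346, 274], 0.62), ([306, 217, 326, 237], 0.59), ([245, 197, 272, 221], 0.39)]
pad [([303, 223, 308, 237], 0.62)]
rest [([245, 197, 271, 221], 0.81), ([240, 253, 301, 268], 0.25)]
fixture []
lever_near [([245, 198, 272, 221], 0.19)]
knob_near [([148, 206, 156, 219], 0.49), ([304, 215, 325, 242], 0.2)]
knob_far [([147, 187, 154, 192], 0.56)]
spare_center [([347, 198, 368, 222], 0.73), ([147, 212, 158, 220], 0.16)]
bin [([239, 123, 283, 168], 0.88), ([146, 183, 158, 193], 0.51)]
driver_mid [([241, 255, 302, 268], 0.69), ([124, 169, 171, 239], 0.35)]
scene [[434.1, 0.0, 252.4], [0.0, 434.1, 185.2], [0.0, 0.0, 1.0]] [ 1.252 -0.235  0.603]
module_center [([122, 178, 147, 201], 0.81), ([183, 223, 211, 246], 0.6)]
pad [([150, 199, 182, 214], 0.8), ([180, 171, 242, 178], 0.5)]
rest []
fixture [([329, 147, 422, 224], 0.7)]
lever_near [([354, 151, 366, 167], 0.38)]
knob_near [([358, 152, 368, 167], 0.42)]
knob_far []
spare_center [([94, 215, 122, 238], 0.65)]
bin [([219, 223, 302, 297], 0.91), ([222, 187, 261, 224], 0.35)]
driver_mid [([178, 171, 252, 180], 0.89)]
```

View pics/top1.png

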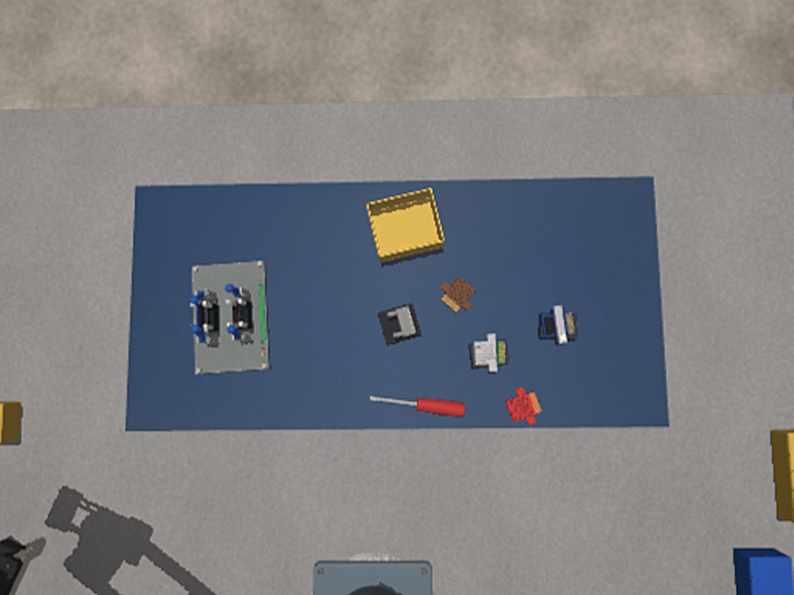

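View pics/scene1.png

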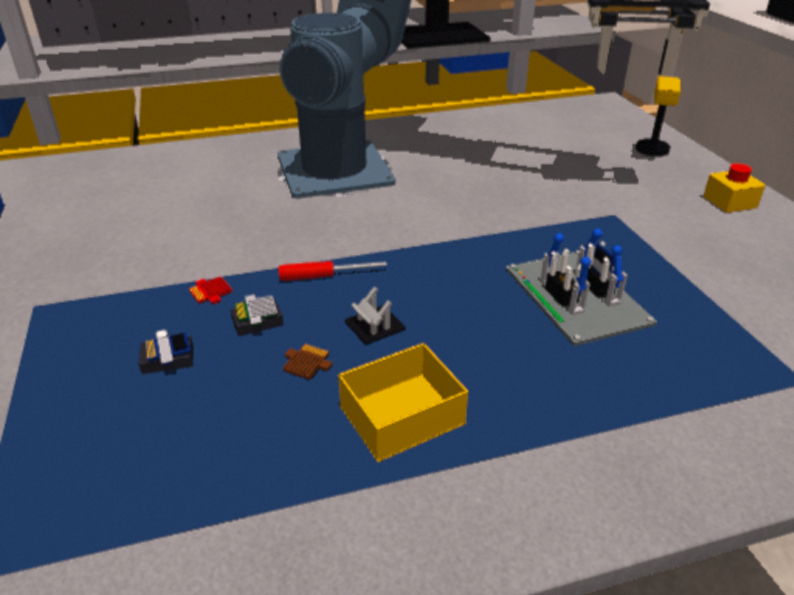

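Candidates for the module (top view, pixels): green with fins on a pad (314,227), brown (296,190), red (338,261), blue on a pad (359,209). The green finned one matches the description, with its gold edge towards −y. The fixture is at (148,204) with the green stripe on its −y side, and the stand is at (258,209). Next I'll look with the wrist camera, starting at the fixture.

```bash
python3 -m pendant '[[[0,0.2,-0.3,0.2,0,0,0.04],[0,0.4,-0.6,0.3,0,0,0.09],[0,0.6,-0.9,0.4,0,0,0.13],[0,0.6,-0.9,0.4,0,0,0.13],[0,0.6,-0.9,0.4,0,0,0.13]]]'
python3 -m pendant '[[[0.5,0,-0.3,0,0,0,0],[1,0,-0.6,0,0,0,0],[1,0.1,-0.75,0,0,0,0],[1,0.1,-0.75,0,0,0,0],[1,0.1,-0.75,0,0,0,0]]]'
cat > w.py <<'E'
from h import *
import sys,pickle
s=bot.observe();p=bot.snapshot("wrist");c=cam(p,s);n=sys.argv[1]
pickle.dump((p,c,s),open(n+".pkl","wb"))
print("tcp",s["position"].round(4),s["tool_rot"].round(3),"cam",np.linalg.inv(c[1])[:3,3].round(3), "z",np.linalg.inv(c[1])[:3,2].round(3),"clk",s["clock"])
for q in sys.argv[2:]:
    for d in bot.silhouettes(p,q):
        m=d["pixels"]; v,u=np.nonzero(m); print(q,round(d["confidence"],2),np.round(d["extent"]).astype(int).tolist(),(u.mean().round(1),v.mean().round(1)),len(u))
save(p,n+".png",None,1.55)
E
python3 w.py f1 fixture lever_near lever_far knob_near knob_far pivot_near pivot_far
```

```text
clock: 1.6
position: [0.3116, 0.3673, 0.2913]
tool_rot: [-1.57, -0.003, -0.005]
force: [-0.8, 0.5, -0.3]
width: 0.0931
clock: 2.1
position: [0.3241, 0.2574, 0.2896]
tool_rot: [-1.57, 0.0, -0.003]
force: [-1.1, -0.0, -0.3]
width: 0.0576
tcp [0.3241 0.2574 0.2896] [-1.57   0.    -0.003] cam [0.24  0.258 0.444] z [ 0.302 -0.    -0.953] clk 2.1
fixture 0.94 [205, 222, 301, 359] (np.float64(256.5), np.float64(268.3)) 7932
lever_near 0.64 [225, 276, 240, 309] (np.float64(234.7), np.float64(294.7)) 274
lever_far 0.42 [232, 348, 246, 360] (np.float64(238.2), np.float64(353.3)) 109
knob_near 0.82 [227, 274, 240, 312] (np.float64(234.7), np.float64(294.3)) 275
knob_far 0.67 [234, 348, 248, 361] (np.float64(238.5), np.float64(353.7)) 128
pivot_near 0.66 [207, 223, 304, 361] (np.float64(256.5), np.float64(268.3)) 7915
pivot_near 0.65 [228, 276, 238, 310] (np.float64(234.7), np.float64(293.8)) 255
pivot_far 0.9 [207, 224, 304, 361] (np.float64(256.5), np.float64(268.3)) 7970
pivot_far 0.41 [234, 348, 248, 362] (np.float64(238.5), np.float64(353.7)) 115
```

View pics/f1.png

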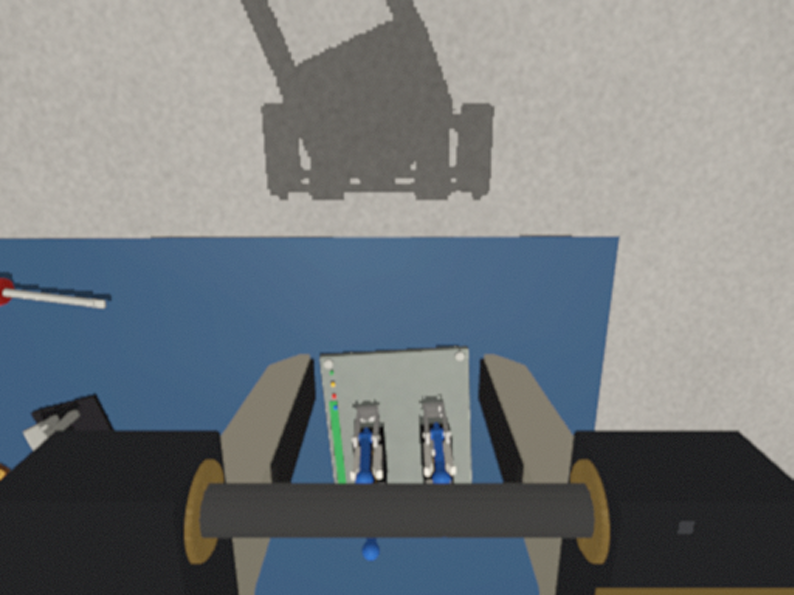

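```bash
cat > b.py <<'E'
from h import *
import pickle
p,c,s=pickle.load(open("f1.pkl","rb"))
print(np.array(p["tool_from_camera"]).round(3).tolist(),np.array(p["K"]).round(1).tolist())
print("tcp px",proj(c,s["position"]),"corners of mat (view 237,618):",atz(c,(618/1.55,237/1.55),0))
t=np.load("top.npz");ct=(t["K"],t["V"]);t=np.load("scene.npz");cs=(t["K"],t["V"])
print("top mat near left corner",atz(ct,(127/1.55,430/1.55),0))
for n,uv in dict(plate_nl=(194,374),plate_nr=(269,369),plate_fl=(193,266),plate_fr=(265,261)).items(): print(n,atz(ct,np.array(uv)/1.55,.008).round(3))
for n,uv in dict(nl=(468,348),nr=(322,353)).items(): print("wrist",n,atz(c,np.array(uv)/1.55,.008).round(3))
for n,uv in dict(modc=(491,352),rest=(400,323),spare=(557,325)).items(): print(n,atz(ct,np.array(uv)/1.55,.03).round(3))
E
python3 b.py
```

```text
[[-0.001, 0.953, 0.303, -0.084], [0.0, -0.303, 0.953, -0.155], [1.0, 0.001, 0.0, 0.0], [0.0, 0.0, 0.0, 1.0]] [[336.7, 0.0, 255.7], [0.0, 336.7, 187.9], [0.0, 0.0, 1.0]]
tcp px [254.83011191 253.01063547] corners of mat (view 237,618): [0.33210955 0.44977838 0.        ]
top mat near left corner [0.33114362 0.44563179 0.        ]
plate_nl [0.431 0.322 0.008]
plate_nr [0.439 0.185 0.008]
plate_fl [0.631 0.33  0.008]
plate_fr [0.639 0.195 0.008]
wrist nl [0.433 0.323 0.008]
wrist nr [0.437 0.19  0.008]
modc [ 0.465 -0.216  0.03 ]
rest [ 0.519 -0.055  0.03 ]
spare [ 0.512 -0.334  0.03 ]
```

```bash
python3 -m pendant '[[[0.3,0.3,-0.1,0,0,0,0],[0,0.6,-0.2,0,0,0,0],[0,0.75,-0.3,0,0,0,0],[0,0.75,-0.3,0,0,0,0],[0,0.75,-0.3,0,0,0,0]]]'
python3 w.py f2 fixture lever_near lever_far knob_near knob_far
python3 - <<'E'
from h import *
import pickle
p,c,s=pickle.load(open("f2.pkl","rb"));save(p,"f2c.png",(150,60,370,340),2.1)
E
```

```text
clock: 3.0
position: [0.4364, 0.212, 0.2891]
tool_rot: [-1.571, 0.002, -0.003]
force: [0.5, -0.2, 0.0]
width: 0.0612
tcp [0.4364 0.212  0.2891] [-1.571  0.002 -0.003] cam [0.352 0.213 0.444] z [ 0.301 -0.001 -0.954] clk 3.0
fixture 0.74 [239, 144, 340, 283] (np.float64(286.3), np.float64(208.7)) 11772
fixture 0.73 [269, 252, 282, 286] (np.float64(274.2), np.float64(272.3)) 224
lever_near 0.84 [264, 200, 279, 233] (np.float64(271.5), np.float64(217.0)) 316
lever_far 0.64 [266, 252, 279, 283] (np.float64(274.2), np.float64(270.6)) 260
knob_near 0.66 [267, 200, 280, 231] (np.float64(271.4), np.float64(216.8)) 261
knob_far 0.62 [273, 250, 282, 286] (np.float64(274.0), np.float64(270.1)) 243
```

View pics/f2c.png

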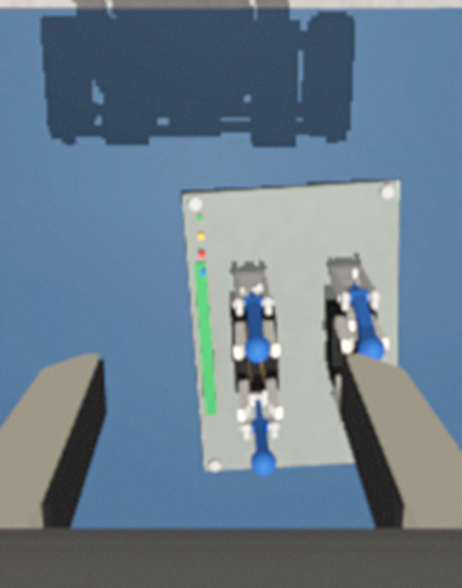

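Near lever leans in with its knob at px (272,227). The far lever's knob is at (275,280), and the empty socket is the left one, beside the stripe. Now I'll triangulate the fixture.

```bash
cat > c.py <<'E'
from h import *
import pickle
_,c1,_=pickle.load(open("f1.pkl","rb"));_,c2,_=pickle.load(open("f2.pkl","rb"))
k=lambda a,b:(150+a/2.1,60+b/2.1)
w=lambda a,b:(a/1.55,b/1.55)
P={n:atz(c2,k(*v),.008) for n,v in dict(nl=(398,182),nr=(184,193),fr=(205,470)).items()}
for n in P: print(n,P[n].round(4))
a=P["fr"]-P["nr"];b=P["nl"]-P["nr"];print("len",np.linalg.norm(a),np.linalg.norm(b),"yaw",np.arctan2(a[1],a[0]),np.arctan2(-b[0],b[1]))
for n,u,v in(("near",w(365,478),k(257,350)),("far",w(371,549),k(263,463))):
    X,e=tri([(c1,u),(c2,v)]);print("knob",n,X.round(4),e)
for n,v in dict(stripe_f=(210,412),stripe_n=(202,262)).items():print(n,atz(c2,k(*v),.009).round(4))
for n,v in dict(foot_near=(249,263),footfarocc=(345,257)).items():print(n,atz(c2,k(*v),.051).round(4),atz(c2,k(*v),.03).round(4))
E
python3 c.py
```

```text
nl [0.4337 0.3221 0.008 ]
nr [0.4404 0.1887 0.008 ]
fr [0.6402 0.2    0.008 ]
len 0.2000765249926567 0.13356920173972478 yaw 0.05660199593072434 0.05015764322903034
knob near [0.5127 0.2318 0.0859] [0.2, 0.2]
knob far [0.5829 0.2358 0.0878] [0.1, 0.1]
stripe_f [0.5935 0.2039 0.009 ]
stripe_n [0.4853 0.1995 0.009 ]
foot_near [0.4731 0.2281 0.051 ] [0.4796 0.2289 0.03  ]
footfarocc [0.4696 0.2837 0.051 ] [0.4758 0.2875 0.03  ]
```

```bash
python3 -m pendant '[[[1,0.3,0.07,-0.2,0,0,0.01],[1,0.6,0.12,-0.4,0,0,0.018],[1,0.71,0.143,-0.7,0,0,0.018],[1,0.71,0.143,-0.99,0,0,0.018],[1,0.71,0.143,-0.99,0,0,0.018]]]'
python3 -m pendant '[[[1,0,0,0,0,0,0],[1,0,0,-0.2,0,0,0],[1,0,0,-0.34,0,0,0],[1,0,0,-0.34,0,0,0],[1,-0.08,-0.004,-0.34,0,0,0]]]'
python3 -m pendant '[[[1,-0.07,-0.004,0,0,0,0],[1,-0.14,-0.008,0,0,0,0],[1,-0.21,-0.011,0,0,0,0],[1,-0.28,-0.015,0,0,0,0],[1,-0.333,-0.018,0,0,0,0]]]'
python3 -m pendant '[[[1,0,0,0,0,0,0],[1,0,0,0,0,0,0],[1,0.2,0.011,0,0,0,0],[1,0.4,0.022,0,0,0,0],[1,0.4,0.022,0,0,0,0]]]'
```

```text
clock: 3.8
position: [0.5385, 0.2327, 0.1342]
tool_rot: [-1.573, 0.014, 0.056]
force: [-0.6, 0.0, -0.8]
width: 0.0541
clock: 4.3
position: [0.5334, 0.2333, 0.0933]
tool_rot: [-1.57, -0.006, 0.055]
force: [1.6, 0.1, 1.0]
width: 0.0142
clock: 4.8
position: [0.4832, 0.2305, 0.0919]
tool_rot: [-1.57, -0.008, 0.055]
force: [20.8, -1.1, -2.6]
width: 0.0007
clock: 5.3
position: [0.5435, 0.2336, 0.0907]
tool_rot: [-1.57, -0.002, 0.054]
force: [0.2, -0.2, -0.7]
width: 0.0005
```

```bash
python3 -m pendant '[[[1,0.08,0.004,0,0,0,0],[1,0.16,0.009,0,0,0,0],[1,0.24,0.013,0,0,0,0],[1,0.31,0.017,0,0,0,0],[1,0.36,0.0195,0,0,0,0]]]'
python3 -m pendant '[[[1,0,0,0,0,0,0],[1,0,0,0,0,0,0],[1,-0.1,-0.005,0,0,0,0],[1,-0.5,-0.2,0.3,0,0,0],[0.6,-0.8,-0.5,0.8,0,0,0]]]'
python3 -m pendant '[[[0.4,-0.2,-0.3,0.3,0,0,0],[0.4,-0.3,-0.5,0.5,0,0,0],[0.4,-0.4,-0.8,0.6,0,0,0],[0.4,-0.4,-1,0.6,0,0,0],[0.4,-0.4,-1,0.6,0,0,0]]]'
python3 w.py r1 lever_near lever_far knob_near knob_far rest
python3 - <<'E'
from h import *
p=bot.snapshot("top"); 
for q in("knob_near","knob_far"): print(q,[(np.round(d["extent"]).tolist(),d["confidence"]) for d in bot.spot_in(p,q)])
cv2.imwrite("top2.png",p["image"])
E
```

```text
clock: 5.8
position: [0.5908, 0.2363, 0.089]
tool_rot: [-1.571, 0.01, 0.056]
force: [-21.7, -1.3, 11.6]
width: 0.0003
clock: 6.3
position: [0.5126, 0.1954, 0.1524]
tool_rot: [-1.571, 0.007, 0.057]
force: [1.0, -1.3, 0.4]
width: 0.0048
clock: 6.8
position: [0.4563, 0.0416, 0.2461]
tool_rot: [-1.573, -0.004, 0.051]
force: [-0.4, -0.1, -0.8]
width: 0.0438
tcp [0.4563 0.0416 0.2461] [-1.573 -0.004  0.051] cam [0.371 0.038 0.401] z [ 0.306  0.013 -0.952] clk 6.8
lever_near 0.87 [415, 183, 450, 222] (np.float64(433.9), np.float64(199.5)) 458
lever_far 0.56 [408, 269, 420, 277] (np.float64(415.4), np.float64(272.6)) 72
knob_near 0.9 [419, 185, 449, 223] (np.float64(433.5), np.float64(200.0)) 462
knob_near 0.16 [8, 132, 75, 169] (np.float64(59.6), np.float64(145.6)) 718
knob_far 0.44 [412, 266, 422, 278] (np.float64(414.7), np.float64(272.2)) 87
rest 0.57 [144, 173, 210, 231] (np.float64(178.1), np.float64(200.0)) 2629
knob_near [([300.0, 220.0, 307.0, 239.0], 0.37)]
knob_far [([126.0, 170.0, 174.0, 191.0], 0.7), ([148.0, 173.0, 153.0, 189.0], 0.63)]
```

```bash
python3 -m pendant '[[[0.3,0,-0.3,0,0,0,0],[0.3,0,-0.6,0,0,0,0],[0.3,0,-0.8,0,0,0,0],[0.3,0,-0.8,0,0,0,0],[0.3,0,-0.8,0,0,0,0]]]'
python3 w.py r2 rest module_center pad
python3 - <<'E'
from h import *
import pickle
p,c,s=pickle.load(open("r1.pkl","rb"));a=cv2.resize(p["image"][130:290,120:480],None,fx=2.2,fy=2.2,interpolation=2)
p,c,s=pickle.load(open("r2.pkl","rb"));b=cv2.resize(p["image"][130:242,0:360],None,fx=2.2,fy=2.2,interpolation=2)
cv2.imwrite("pics/r12.png",np.vstack([a,b]));print(a.shape,b.shape)
E
```

```text
clock: 7.75
position: [0.4563, -0.0744, 0.2439]
tool_rot: [-1.57, 0.001, 0.054]
force: [0.2, 0.1, 0.0]
width: 0.0651
tcp [ 0.4563 -0.0744  0.2439] [-1.57e+00  1.00e-03  5.40e-02] cam [ 0.372 -0.079  0.399] z [ 0.301  0.017 -0.953] clk 7.75
rest 0.65 [239, 179, 301, 234] (np.float64(270.4), np.float64(206.3)) 2678
rest 0.6 [110, 130, 160, 188] (np.float64(133.4), np.float64(159.3)) 2049
module_center 0.89 [161, 216, 208, 257] (np.float64(189.8), np.float64(232.8)) 660
module_center 0.79 [107, 130, 159, 192] (np.float64(133.4), np.float64(159.8)) 2078
module_center 0.66 [52, 37, 111, 104] (np.float64(79.6), np.float64(67.2)) 2329
module_center 0.43 [201, 285, 307, 381] (np.float64(252.7), np.float64(341.8)) 4874
pad 0.62 [103, 138, 171, 179] (np.float64(149.4), np.float64(151.2)) 578
pad 0.55 [452, 154, 511, 292] (np.float64(486.2), np.float64(221.3)) 6513
(352, 792, 3) (246, 792, 3)
```

View pics/r12.png

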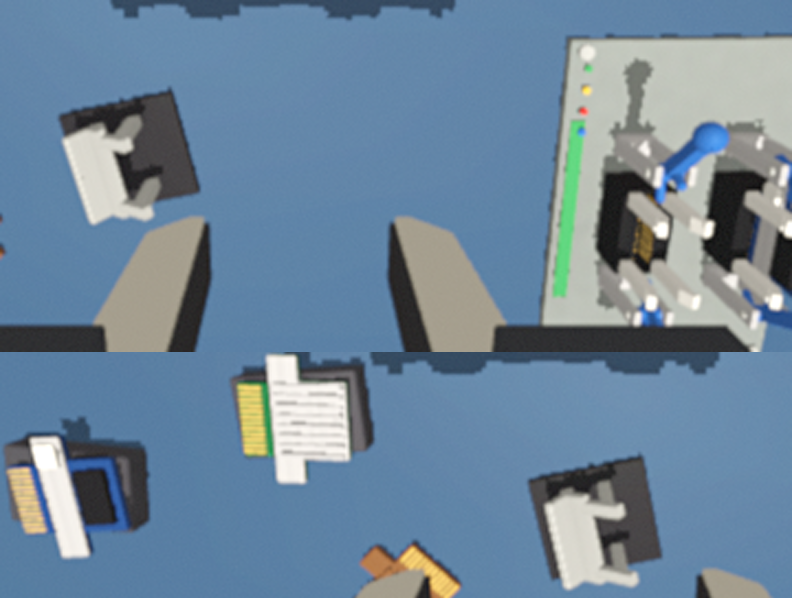

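Near lever is now fully out. The stand has its lip on −y and rises towards +y. The finned green module is at r2 px (~133,160), with its gold edge towards −y. Now I'll turn the wrist over the module.

```bash
python3 -m pendant '[[[0,0,-0.2,0,0,0,-0.045],[0,0,-0.4,0,0,0,-0.09],[0,0.05,-0.6,0,0,0,-0.135],[0,0.06,-0.8,0,0,0,-0.18],[0,0.06,-0.8,0,0,0,-0.225]]]'
python3 -m pendant '[[[0,0,0,0,0,0,-0.045],[0,0,0,0,0,0,-0.09],[0,0,0,0,0,0,-0.135],[0,0,0,0,0,0,-0.18],[0,0,0,0,0,0,-0.225]]]'
python3 -m pendant '[[[0,0,0,0,0,0,-0.04],[0,0,0,0,0,0,-0.07],[0,0,0,0,0,0,-0.07],[0,0,0,0,0,0,-0.07],[0,0,0,0,0,0,-0.07]]]'
python3 w.py m1 module_center pad
python3 - <<'E'
from h import *
import pickle
g=lambda n:pickle.load(open(n+".pkl","rb"))[0]["image"]
z=lambda im,x,y,w,h,s:cv2.resize(im[y:y+h,x:x+w],None,fx=s,fy=s,interpolation=2)
a=np.hstack([z(g("r1"),140,165,80,75,5),z(g("r2"),233,170,80,75,5)])
b=np.hstack([z(g("r2"),100,125,80,74,3),z(g("m1"),166,140,186.66.__int__(),74,3)])
print(a.shape,b.shape)
cv2.imwrite("pics/z1.png",np.vstack([a,np.pad(b,((0,0),(0,800-b.shape[1]),(0,0)))]))
E
```

```text
clock: 8.45
position: [0.4659, -0.1969, 0.2441]
tool_rot: [-1.572, -0.001, -0.659]
force: [-0.5, 0.9, 0.0]
width: 0.0926
clock: 8.95
position: [0.4656, -0.1934, 0.2443]
tool_rot: [-1.571, 0.0, -1.363]
force: [0.2, 0.2, 0.3]
width: 0.0932
clock: 9.45
position: [0.4654, -0.1941, 0.2443]
tool_rot: [-1.571, 0.0, -1.576]
force: [-0.0, -1.0, 0.6]
width: 0.0929
tcp [ 0.4654 -0.1941  0.2443] [-1.571  0.    -1.576] cam [ 0.466 -0.109  0.399] z [-0.    -0.302 -0.953] clk 9.45
module_center 0.88 [158, 194, 207, 242] (np.float64(179.9), np.float64(216.4)) 1588
module_center 0.72 [230, 151, 284, 197] (np.float64(255.2), np.float64(174.1)) 1864
module_center 0.59 [318, 97, 376, 152] (np.float64(346.5), np.float64(125.3)) 2052
pad 0.72 [232, 143, 276, 201] (np.float64(251.1), np.float64(160.5)) 464
(375, 800, 3) (222, 798, 3)
```

View pics/z1.png

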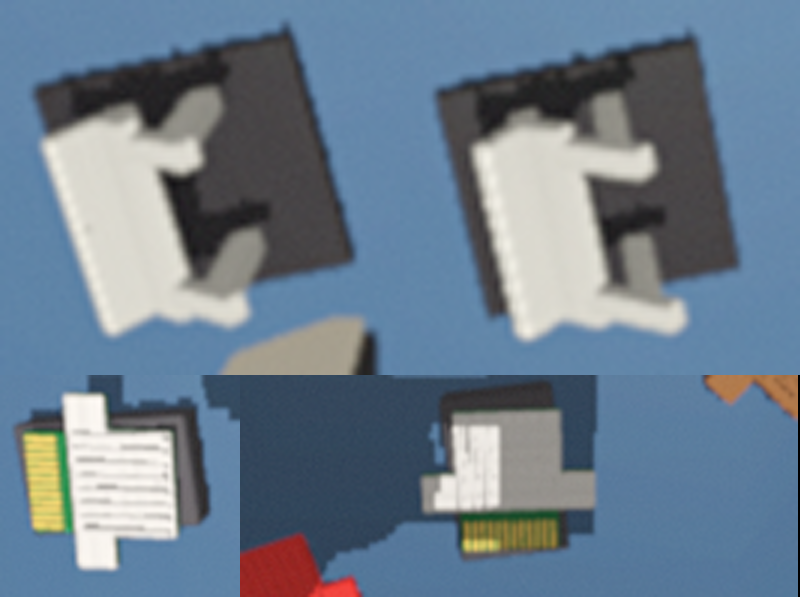

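```bash
cat > d.py <<'E'
from h import *
import pickle
C={n:pickle.load(open(n+".pkl","rb"))[1] for n in("r1","r2","m1")}
a=lambda X,Y:(140+X/5,165+Y/5); b=lambda X,Y:(233+(X-400)/5,170+Y/5)
e=lambda X,Y:(100+X/3,125+(Y-375)/3); f=lambda X,Y:(166+(X-240)/3,140+(Y-375)/3)
T={}
for n,u,v in [("tipN",(200,158),(657,162)),("tipF",(245,312),(685,318)),("lipN",(42,145),(477,148)),("lipF",(108,337),(522,338)),
 ("TL",(35,90),(436,93)),("TR",(290,27),(694,38)),("BR",(355,262),(738,267))]:
    X,r=tri([(C["r1"],a(*u)),(C["r2"],b(*v))]);T[n]=X;print(n,X.round(4),r)
d=T["tipF"]-T["tipN"];print("tip yaw",np.arctan2(d[1],d[0]),np.linalg.norm(d));
d=T["lipF"]-T["lipN"];print("lip yaw",np.arctan2(d[1],d[0]),np.linalg.norm(d));d=T["BR"]-T["TR"];print("base yaw",np.arctan2(d[1],d[0]),np.linalg.norm(d))
m=(T["tipF"]+T["tipN"])/2;y=np.arctan2(d[1],d[0]);print("rest from tips",m-np.array([-np.sin(y)*.012,np.cos(y)*.012,.005]))
for n,u,v in [("earN",(84,394),(423,494)),("earF",(97,569),(595,490)),("goldN",(24,433),(460,550)),("goldF",(32,531),(559,549)),("topN",(178,433),(451,412)),("topF",(176,538),(562,410))]:
    X,r=tri([(C["r2"],e(*u)),(C["m1"],f(*v))]);T[n]=X;print(n,X.round(4),r)
d=T["earF"]-T["earN"];print("mod yaw",np.arctan2(d[1],d[0]),np.linalg.norm(d),(T["earF"]+T["earN"])/2)
E
python3 d.py
```

```text
tipN [ 0.498  -0.0399  0.0503] [0.5, 0.5]
tipF [ 0.5352 -0.0305  0.0497] [0.2, 0.2]
lipN [ 0.5025 -0.0797  0.0344] [0.4, 0.4]
lipF [ 0.5509 -0.0666  0.0328] [0.6, 0.6]
TL [ 0.4993 -0.0906  0.0041] [0.3, 0.3]
TR [ 0.4815 -0.0281  0.002 ] [0.6, 0.6]
BR [ 0.5422 -0.0116  0.0019] [0.0, 0.0]
tip yaw 0.24860233030069295 0.03837219508102626
lip yaw 0.2639120562790958 0.05015229398294351
base yaw 0.2661634111070384 0.06300156757398234
rest from tips [ 0.51972074 -0.04678481  0.04500274]
earN [ 0.4328 -0.2176  0.0233] [0.4, 0.4]
earF [ 0.4989 -0.2144  0.0293] [0.5, 0.5]
goldN [ 0.4471 -0.2378  0.0307] [0.6, 0.6]
goldF [ 0.4855 -0.2388  0.0278] [0.4, 0.4]
topN [ 0.4448 -0.1838  0.0255] [1.6, 1.6]
topF [ 0.4861 -0.1846  0.0251] [0.2, 0.2]
mod yaw 0.04693071406095604 0.06639663342530319 [ 0.4658463  -0.2159996   0.02627296]
```

```bash
python3 -m pendant '[[[0,0,-0.14,-0.3,0,0,0],[0,0.003,-0.143,-0.6,0,0,0],[0,0.003,-0.143,-0.9,0,0,0],[0,0.003,-0.143,-0.95,0,0,0],[0,0.003,-0.143,-0.95,0,0,0]]]'
python3 -m pendant '[[[0,0,0,-0.2,0,0,0],[0,0,0,-0.4,0,0,0],[0,0,0,-0.545,0,0,0],[0,0,0,-0.545,0,0,0],[0,0,0,-0.545,0,0,0]]]'
python3 -m pendant '[[[0.5,0,0,0,0,0,0],[1,0,0,0,0,0,0],[1,0,0,0,0,0,0],[1,0,0,0,0,0,0],[1,0,0,0,0,0,0]]]'
python3 -m pendant '[[[1,0,0,0.2,0,0,0],[1,0,0,0.5,0,0,0],[1,0,0,0.8,0,0,0],[1,0,0,1,0,0,0],[1,0,0,1,0,0,0]]]'
```

```text
clock: 10.1
position: [0.4651, -0.2156, 0.101]
tool_rot: [-1.573, 0.002, -1.578]
force: [0.1, 0.0, 0.9]
width: 0.0933
clock: 10.6
position: [0.4673, -0.2171, 0.0221]
tool_rot: [-1.568, -0.002, -1.578]
force: [-0.8, 0.0, 0.7]
width: 0.0928
clock: 11.1
position: [0.4659, -0.2163, 0.0207]
tool_rot: [-1.57, -0.001, -1.578]
force: [-1.9, 0.4, 6.4]
width: 0.0653
clock: 11.6
position: [0.468, -0.2176, 0.1745]
tool_rot: [-1.564, -0.005, -1.578]
force: [0.6, -0.8, -2.3]
width: 0.0656
```

```bash
cat > e.py <<'E'
from h import *
s=bot.observe();Rt=R.from_euler('xyz',s["tool_rot"]);p=s["position"];print(p,s["joints"].round(2))
# ideal current commanded
Rg=R.from_euler('xyz',[-np.pi/2,0,-1.578]);Rm0=R.from_euler('z',-.007)  # at grip
rel=Rg.inv()*Rm0; off=Rg.inv().apply([0,.0008,.0043])
Rm=R.from_euler('z',.262)*R.from_euler('x',np.pi/4)
Rtool=Rm*rel.inv();rest=np.array([.5197,-.0468,.047])
rv=(Rtool*Rg.inv()).as_rotvec();print("rotvec/pi",(rv/np.pi).round(4), "deg",np.degrees(np.linalg.norm(rv)))
pc=np.array([.4665,-.2168,.1705])
for n,d in [("hover",(0,.003,.06)),("place",(0,.001,.001))]:
    t=rest+Rm.apply(np.array(d))-Rtool.apply(off);print(n,t.round(4),"from now/.15",((t-p)/.15).round(3))
print("approach",Rtool.apply([0,1,0]).round(3),"jaw",Rtool.apply([0,0,1]).round(3))
E
python3 e.py
```

```text
[ 0.46803215 -0.21762646  0.17446513] [-0.65  0.24  1.7   0.    1.19 -0.64]
rotvec/pi [0.2487 0.0319 0.0812] deg 47.43621529394979
hover [ 0.5295 -0.0833  0.0879] from now/.15 [ 0.41   0.895 -0.577]
place [ 0.5191 -0.0444  0.0448] from now/.15 [ 0.34   1.155 -0.864]
approach [-0.183  0.683 -0.707] jaw [ 0.966  0.259 -0.   ]
```

```bash
python3 -m pendant '[[[1,0.08,0.1,0,0.04,0.005,0.013],[1,0.16,0.25,0,0.08,0.01,0.026],[1,0.24,0.4,0,0.12,0.015,0.039],[1,0.32,0.55,0,0.16,0.02,0.052],[1,0.41,0.7,0,0.2,0.0255,0.065]]]'
python3 -m pendant '[[[1,0,0.1,0,0.04,0.005,0.013],[1,0,0.195,-0.1,0.047,0.006,0.0155],[1,0,0.195,-0.3,0.047,0.006,0.0155],[1,0,0.195,-0.3,0.047,0.006,0.0155],[1,0,0.195,-0.3,0.047,0.006,0.0155]]]'
python3 - <<'E'
from h import *
s=bot.observe();print(s["joints"].round(2),R.from_euler('xyz',s["tool_rot"]).as_matrix().round(3).tolist())
E
```

```text
clock: 12.1
position: [0.5273, -0.1106, 0.1689]
tool_rot: [-1.592, 0.637, -1.374]
force: [0.5, 0.4, -2.4]
width: 0.0654
clock: 12.6
position: [0.5265, -0.0809, 0.1244]
tool_rot: [-1.575, 0.781, -1.315]
force: [0.3, 0.3, -2.0]
width: 0.0659
[-0.66  0.66  1.44  0.44  1.7  -1.02] [[0.18, -0.183, 0.967], [-0.687, 0.68, 0.256], [-0.704, -0.71, -0.003]]
```

```bash
python3 -m pendant '[[[1,0.01,-0.01,-0.1,0,0,0],[1,0.02,-0.016,-0.243,0,0,0],[1,-0.01,0.08,-0.33,0,0,0],[1,-0.029,0.177,-0.457,0,0,0],[1,-0.029,0.177,-0.457,0,0,0]]]'
python3 w.py p1 module_center rest
python3 - <<'E'
from h import *
import pickle
p,c,s=pickle.load(open("p1.pkl","rb"));a=cv2.resize(p["image"][100:384,120:400],None,fx=1.4,fy=1.4,interpolation=2)
q=bot.snapshot("scene");b=cv2.resize(q["image"][150:250,190:290],(398,398),interpolation=2)
cv2.imwrite("pics/p1c.png",np.hstack([a,b]))
E
```

```text
clock: 13.1
position: [0.5215, -0.0535, 0.0553]
tool_rot: [-1.576, 0.782, -1.314]
force: [-0.5, -0.3, -2.0]
width: 0.0657
tcp [ 0.5215 -0.0535  0.0553] [-1.576  0.782 -1.314] cam [ 0.535 -0.101  0.225] z [-0.12   0.442 -0.889] clk 13.1
module_center 0.68 [190, 195, 321, 300] (np.float64(255.1), np.float64(248.5)) 9744
rest 0.7 [201, 227, 303, 309] (np.float64(247.1), np.float64(293.6)) 1880
```

View pics/p1c.png

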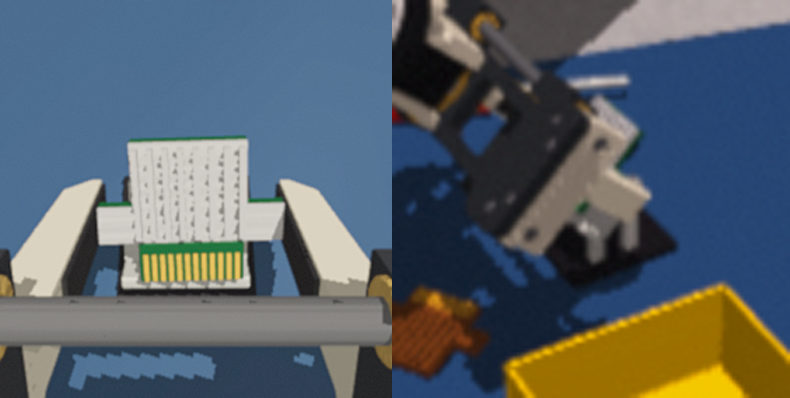

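```bash
python3 -m pendant '[[[1,-0.005,0.02,-0.025,0,0,0],[1,-0.01,0.04,-0.047,0,0,0],[1,-0.016,0.061,-0.07,0,0,0],[1,-0.016,0.061,-0.07,0,0,0],[1,-0.016,0.061,-0.07,0,0,0]]]'
python3 w.py p2 module_center rest
```

```text
clock: 13.8
position: [0.5204, -0.0459, 0.0459]
tool_rot: [-1.573, 0.78, -1.313]
force: [-0.6, -0.2, -2.1]
width: 0.0659
tcp [ 0.5204 -0.0459  0.0459] [-1.573  0.78  -1.313] cam [ 0.533 -0.093  0.215] z [-0.117  0.441 -0.89 ] clk 13.8
module_center 0.9 [189, 195, 324, 302] (np.float64(254.8), np.float64(248.3)) 9972
module_center 0.61 [238, 0, 453, 45] (np.float64(360.4), np.float64(17.0)) 7054
rest 0.62 [196, 229, 302, 311] (np.float64(244.7), np.float64(293.5)) 1880
```

```bash
python3 -m pendant '[[[1,-0.002,0.007,-0.007,0,0,0],[1,-0.003,0.011,-0.011,0,0,0],[1,-0.004,0.014,-0.014,0,0,0],[1,-0.004,0.014,-0.014,0,0,0],[1,-0.004,0.014,-0.014,0,0,0]]]'
```

```text
clock: 14.45
position: [0.5205, -0.0458, 0.0455]
tool_rot: [-1.57, 0.778, -1.311]
force: [-1.0, -8.2, 9.8]
width: 0.0655
```

```bash
python3 -m pendant '[[[0.15,0,0,0,0,0,0],[0,0,0,0,0,0,0],[0,0,0,0,0,0,0],[0,0,0,0,0,0,0],[0,0,0,0,0,0,0]]]'
python3 -m pendant '[[[0,0.02,-0.07,0.07,0,0,0],[0,0.06,-0.22,0.23,0,0,0],[0,0.09,-0.34,0.36,0,0,0],[0,0.12,-0.45,0.48,0,0,0],[0,0.12,-0.45,0.48,0,0,0]]]'
python3 w.py p3 module_center rest
python3 - <<'E'
from h import *
import pickle
p,c,s=pickle.load(open("p3.pkl","rb"));a=cv2.resize(p["image"][100:300,150:350],(560,560),interpolation=2)
cv2.imwrite("pics/p3c.png",a)
E
```

```text
clock: 14.95
position: [0.5198, -0.0437, 0.0437]
tool_rot: [-1.573, 0.781, -1.313]
force: [-0.1, 0.2, 1.1]
width: 0.0926
clock: 15.45
position: [0.5395, -0.1139, 0.1174]
tool_rot: [-1.568, 0.776, -1.311]
force: [0.4, 0.7, 0.8]
width: 0.093
tcp [ 0.5395 -0.1139  0.1174] [-1.568  0.776 -1.311] cam [ 0.552 -0.16   0.287] z [-0.113  0.438 -0.892] clk 15.45
module_center 0.97 [237, 344, 326, 383] (np.float64(279.2), np.float64(366.1)) 2597
module_center 0.85 [215, 159, 295, 226] (np.float64(254.2), np.float64(191.4)) 3992
rest 0.46 [382, 188, 512, 298] (np.float64(450.3), np.float64(234.8)) 10539
```

View pics/p3c.png

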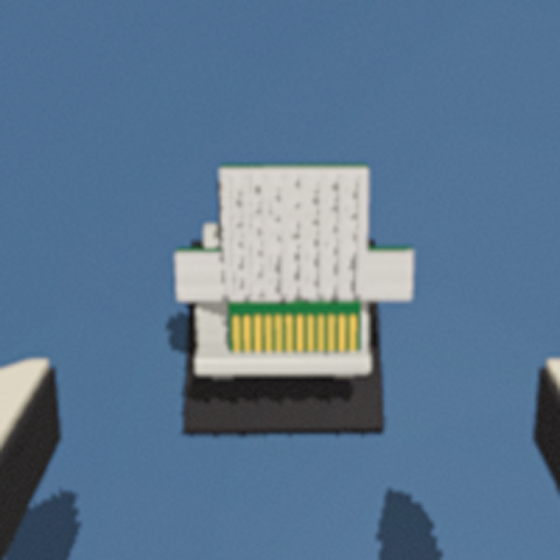

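```bash
cat > g.py <<'E'
from h import *
import pickle
p,c,s=pickle.load(open("p3.pkl","rb"))
uv=np.array([(175,249),(413,248),(414,300),(176,300),(219,167),(369,167)])/2.8+[150,100]
X=np.array([(-33,7,5),(33,7,5),(33,-7,5),(-33,-7,5),(-20,31,5),(20,31,5)])/1000.
ok,rv,tv=cv2.solvePnP(X,uv,c[0],None)
T=np.eye(4);T[:3,:3]=cv2.Rodrigues(rv)[0];T[:3,3]=tv[:,0];W=np.linalg.inv(c[1])@T
print("center",W[:3,3].round(4));print(W[:3,:3].round(3))
# known orientation, solve translation only
from scipy.optimize import least_squares
Rm=(R.from_euler('z',.262)*R.from_euler('x',np.pi/4))
f=lambda t:np.concatenate([proj(c,t+Rm.apply(x))-u for x,u in zip(X,uv)])
r=least_squares(f,[.52,-.047,.047]);C=r.x;print("fit",C.round(4),np.abs(r.fun).max().round(2))
Rt=Rm.as_matrix()@np.array([[1,0,0],[0,-1,0],[0,0,-1]]).T
Rt=np.column_stack([Rm.apply([1,0,0]),Rm.apply([0,-1,0]),Rm.apply([0,0,-1])])
now=R.from_euler('xyz',s["tool_rot"]); 
C=np.array([.5197+.0009*.966,-.0468+.0002,.047]) if 0 else C
g=C+Rm.apply([0,.017,0]);h=C+Rm.apply([0,.10,0])
print("tool target rot",R.from_matrix(Rt).as_euler('xyz').round(3),"grasp tcp",g.round(4),"hover",h.round(4), "pos now",s["position"].round(4))
mid=R.from_euler('xyz',[-np.pi/2,0,.262])
print("now->mid rotvec/pi",((mid*now.inv()).as_rotvec()/np.pi).round(3),"mid->target",((R.from_matrix(Rt)*mid.inv()).as_rotvec()/np.pi).round(3),"now->target",((R.from_matrix(Rt)*now.inv()).as_rotvec()/np.pi).round(3))
E
python3 g.py
```

```text
center [ 0.5228 -0.0494  0.0463]
[[ 0.967 -0.19   0.168]
 [ 0.253  0.692 -0.676]
 [ 0.012  0.696  0.718]]
fit [ 0.5227 -0.0494  0.0465] 1.02
tool target rot [-2.356  0.     0.262] grasp tcp [ 0.5196 -0.0378  0.0585] hover [0.5044 0.0189 0.1172] pos now [ 0.5395 -0.1139  0.1174]
now->mid rotvec/pi [-0.138 -0.236  0.473] mid->target [-0.241 -0.065 -0.   ] now->target [-0.371 -0.096  0.545]
```

```bash
python3 -m pendant '[[[0.3,0,0,0.2,-0.0115,-0.0197,0.0394],[0.6,0,0,0.5,-0.023,-0.0394,0.0788],[0.6,0,0.1,0.8,-0.0345,-0.059,0.1182],[0.6,-0.05,0.2,1,-0.046,-0.0788,0.1576],[0.6,-0.1,0.3,1,-0.0575,-0.0985,0.197]]]'
python3 -m pendant '[[[0.6,0,0.1,0,-0.0115,-0.0197,0.0394],[0.6,-0.05,0.3,0,-0.023,-0.0394,0.0788],[0.6,-0.1,0.5,0,-0.0345,-0.059,0.1182],[0.6,-0.14,0.59,0,-0.046,-0.0788,0.1576],[0.6,-0.14,0.59,0,-0.0575,-0.0985,0.197]]]'
python3 -m pendant '[[[0.6,0,0,0,-0.0115,-0.0197,0.0394],[0.6,0,0,0,-0.023,-0.039,0.079],[0.6,0,0,0,-0.023,-0.039,0.079],[0.6,0,0,0,-0.023,-0.039,0.079],[0.6,0,0,0,-0.023,-0.039,0.079]]]'
sed -i 's/^C=np.*//; s/^g=C/C=np.array([.522,-.0489,.0467]);g=C/; s/^p,c,s=\(.*\)$/p,c,s=\1/' g.py
cat >> g.py <<'E'
s=bot.observe();now=R.from_euler('xyz',s["tool_rot"]);print("LIVE",s["position"].round(4),s["tool_rot"].round(3),s["joints"].round(2))
print("now->target",((R.from_matrix(Rt)*now.inv()).as_rotvec()/np.pi).round(3),"to hover",((h-s["position"])/.15).round(3),"hover->g",((g-h)/.15).round(3))
E
python3 g.py | tail -3
```

```text
clock: 16.1
position: [0.5238, -0.0654, 0.2689]
tool_rot: [-1.395, 0.449, -0.576]
force: [0.4, -1.0, 0.5]
width: 0.0576
clock: 16.6
position: [0.4999, 0.0252, 0.2646]
tool_rot: [-1.485, 0.115, 0.026]
force: [0.8, -0.2, 0.7]
width: 0.037
clock: 17.1
position: [0.5018, 0.022, 0.2651]
tool_rot: [-1.572, 0.006, 0.257]
force: [-0.1, -0.1, -0.4]
width: 0.0371
now->mid rotvec/pi [-0.138 -0.236  0.473] mid->target [-0.241 -0.065 -0.   ] now->target [-0.371 -0.096  0.545]
LIVE [0.5018 0.022  0.2651] [-1.572  0.006  0.257] [-0.18  0.15  1.58 -0.    1.41 -2.  ]
now->target [-0.241 -0.066  0.002] to hover [ 0.012 -0.017 -0.985] hover->g [ 0.101 -0.378 -0.391]
```

```bash
python3 -m pendant '[[[0.6,0,0,0,-0.045,-0.012,0],[0.6,0,0,-0.1,-0.09,-0.024,0],[0.6,0,0,-0.2,-0.135,-0.037,0.001],[0.6,0,0,-0.4,-0.18,-0.049,0.001],[0.6,0.012,-0.017,-0.6,-0.225,-0.061,0.002]]]'
python3 -m pendant '[[[0.6,0,0,-0.1,-0.016,-0.005,0],[0.6,0,0,-0.25,-0.016,-0.005,0],[0.6,0,0,-0.385,-0.016,-0.005,0],[0.6,0,0,-0.385,-0.016,-0.005,0],[0.6,0,0,-0.385,-0.016,-0.005,0]]]'
python3 g.py | tail -2
```

```text
clock: 17.6
position: [0.5052, 0.02, 0.1761]
tool_rot: [-2.311, -0.004, 0.264]
force: [-0.7, -1.3, -1.4]
width: 0.0369
clock: 18.1
position: [0.5039, 0.0189, 0.1177]
tool_rot: [-2.359, 0.001, 0.263]
force: [0.6, -0.0, 1.0]
width: 0.0374
LIVE [0.5039 0.0189 0.1177] [-2.359e+00  1.000e-03  2.630e-01] [ 0.32  0.44  1.88 -0.92  1.1  -0.96]
now->target [ 0.001 -0.    -0.   ] to hover [-0.001  0.003 -0.002] hover->g [ 0.101 -0.378 -0.391]
```

```bash
python3 -m pendant '[[[0.6,0.02,-0.08,-0.08,0,0,0],[0.6,0.05,-0.18,-0.18,0,0,0],[0.6,0.07,-0.26,-0.27,0,0,0],[0.6,0.07,-0.26,-0.27,0,0,0],[0.6,0.07,-0.26,-0.27,0,0,0]]]'
python3 w.py q1 module_center
python3 - <<'E'
from h import *
import pickle
p,c,s=pickle.load(open("q1.pkl","rb"))
q=bot.snapshot("scene");b=cv2.resize(q["image"][140:240,190:290],(400,400),interpolation=2)
a=cv2.resize(p["image"],None,fx=400/384,fy=400/384)[:,90:480]
cv2.imwrite("pics/q1c.png",np.hstack([a,b]))
E
```

```text
clock: 18.6
position: [0.5148, -0.0199, 0.0787]
tool_rot: [-2.359, -0.002, 0.263]
force: [-0.2, 0.8, 0.4]
width: 0.037
tcp [ 0.5148 -0.0199  0.0787] [-2.359e+00 -2.000e-03  2.630e-01] cam [0.405 0.065 0.188] z [ 0.469 -0.574 -0.671] clk 18.6
module_center 0.98 [246, 168, 263, 268] (np.float64(256.0), np.float64(219.8)) 1636
module_center 0.82 [178, 155, 227, 224] (np.float64(201.8), np.float64(190.9)) 1893
```

View pics/q1c.png

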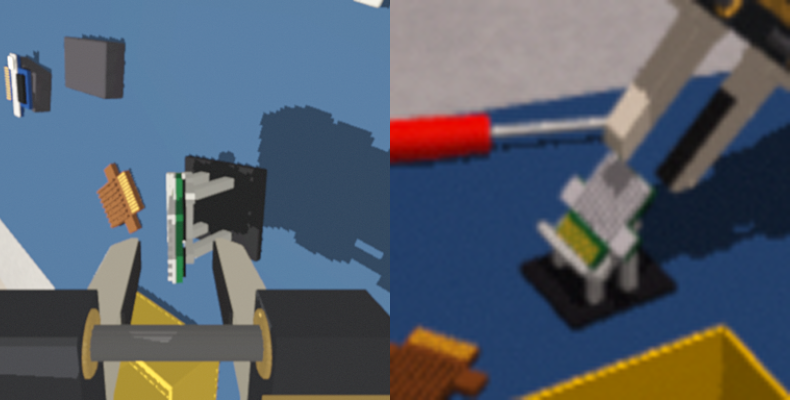

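Module plane lies midway between the fingers (176 px for both). Going in and closing.

```bash
python3 -m pendant '[[[0.6,0.01,-0.04,-0.045,0,0,0],[0.6,0.02,-0.08,-0.09,0,0,0],[0.6,0.027,-0.116,-0.133,0,0,0],[0.6,0.027,-0.116,-0.133,0,0,0],[0.6,0.027,-0.116,-0.133,0,0,0]]]'
python3 -m pendant '[[[0.8,0,0,0,0,0,0],[1,0,0,0,0,0,0],[1,0,0,0,0,0,0],[1,0,0,0,0,0,0],[1,0,0,0,0,0,0]]]'
python3 g.py | tail -2|head -1
python3 w.py q2 module_center
```

```text
clock: 19.25
position: [0.5179, -0.0373, 0.0572]
tool_rot: [-2.359, 0.001, 0.264]
force: [0.5, 0.0, 0.1]
width: 0.0372
clock: 19.75
position: [0.5188, -0.0381, 0.0595]
tool_rot: [-2.363, -0.001, 0.264]
force: [0.4, -4.8, 5.5]
width: 0.0103
LIVE [ 0.5188 -0.0381  0.0595] [-2.363e+00 -1.000e-03  2.640e-01] [ 0.2   0.53  1.95 -1.06  0.95 -0.85]
tcp [ 0.5188 -0.0381  0.0595] [-2.363e+00 -1.000e-03  2.640e-01] cam [0.409 0.047 0.168] z [ 0.47  -0.576 -0.669] clk 19.75
module_center 0.86 [246, 178, 267, 301] (np.float64(255.5), np.float64(243.0)) 2178
```

```bash
python3 -m pendant '[[[1,-0.02,0.06,0.065,0,0,0],[1,-0.05,0.18,0.19,0,0,0],[1,-0.05,0.2,0.45,0,0,0],[1,-0.05,0.25,0.75,0,0,0],[1,-0.05,0.3,1,0,0,0]]]'
cat > k.py <<'E'
from h import *
s=bot.observe();now=R.from_euler('xyz',s["tool_rot"]);t=R.from_euler('xyz',[-np.pi/2,0,.054])
print(s["position"].round(4),s["tool_rot"].round(3),s["width"],"rot/pi",((t*now.inv()).as_rotvec()/np.pi).round(4),"to socket",((np.array([.5381,.2332,.2])-s["position"])/.15).round(3))
E
python3 k.py
```

```text
clock: 20.35
position: [0.5104, 0.0086, 0.2093]
tool_rot: [-2.358, -0.001, 0.265]
force: [0.4, -0.7, -1.7]
width: 0.0096
[0.5104 0.0086 0.2093] [-2.358e+00 -1.000e-03  2.650e-01] 0.009604485572399265 rot/pi [ 0.2477  0.04   -0.0635] to socket [ 0.185  1.497 -0.062]
```

```bash
python3 -m pendant '[[[1,0.03,0.1,0,0.044,0.007,-0.0113],[1,0.06,0.3,0,0.088,0.0143,-0.0226],[1,0.1,0.5,0,0.132,0.0215,-0.034],[1,0.15,0.7,0,0.176,0.0285,-0.0452],[1,0.18,0.9,0,0.22,0.0356,-0.0564]]]'
python3 -m pendant '[[[1,0,0.15,0,0.028,0.0045,-0.007],[1,0,0.3,0,0.028,0.0045,-0.007],[1,0,0.45,0,0.028,0.0045,-0.007],[1,0.005,0.597,-0.06,0.028,0.0045,-0.007],[1,0.005,0.597,-0.06,0.028,0.0045,-0.007]]]'
python3 -m pendant '[[[1,0,0,0,0,0,0],[1,0,0,0,0,0,0],[1,0,0,0,0,0,0],[1,0,0,0,0,0,0],[1,0,0,0,0,0,0]]]'
python3 k.py
python3 w.py s1 module_center knob_near knob_far
python3 - <<'E'
from h import *
import pickle
p,c,s=pickle.load(open("s1.pkl","rb"))
q=bot.snapshot("scene");pickle.dump(q,open("s1scene.pkl","wb"));b=cv2.resize(q["image"][90:235,315:435],(480,580),interpolation=2)
a=cv2.resize(p["image"][140:330,200:305],(321,580),interpolation=2)
cv2.imwrite("pics/s1c.png",np.hstack([a[:,:315],b]))
E
```

```text
clock: 20.85
position: [0.5384, 0.1447, 0.2086]
tool_rot: [-1.653, -0.009, 0.076]
force: [0.5, -0.3, -3.6]
width: 0.0096
clock: 21.35
position: [0.5371, 0.2347, 0.197]
tool_rot: [-1.57, 0.004, 0.057]
force: [-0.3, 0.1, -2.8]
width: 0.01
clock: 21.85
position: [0.5387, 0.2321, 0.1989]
tool_rot: [-1.571, 0.0, 0.054]
force: [0.3, 0.5, -1.9]
width: 0.0098
[0.5387 0.2321 0.1989] [-1.571  0.     0.054] 0.009804941867778232 rot/pi [ 0.     -0.0001  0.0001] to socket [-0.004  0.007  0.007]
tcp [0.5387 0.2321 0.1989] [-1.571  0.     0.054] cam [0.455 0.228 0.354] z [ 0.302  0.016 -0.953] clk 21.85
module_center 0.72 [246, 180, 266, 301] (np.float64(255.6), np.float64(242.3)) 2211
knob_near 0.63 [248, 87, 264, 152] (np.float64(255.5), np.float64(114.1)) 624
```

View pics/s1c.png

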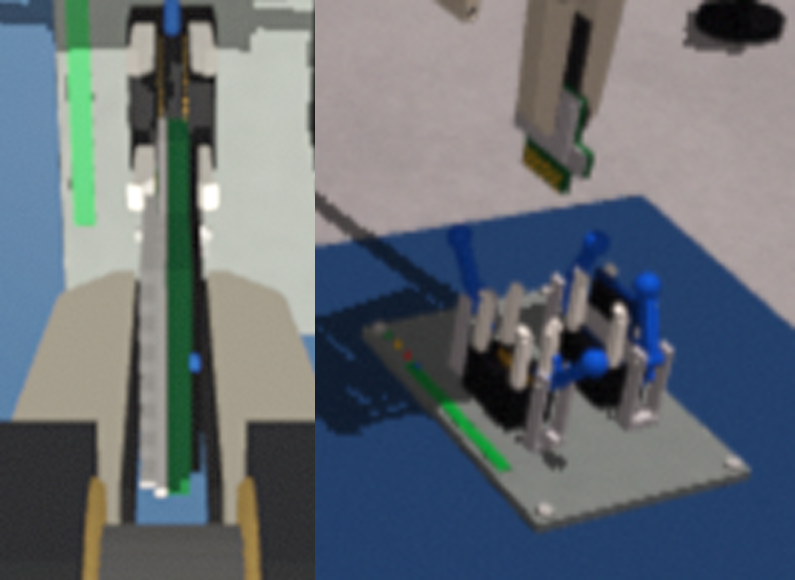

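Run:
```python
from h import *
import pickle
p,c,s=pickle.load(open("s1.pkl","rb"));q=pickle.load(open("s1scene.pkl","rb"))
u=np.array([np.cos(.054),np.sin(.054),0]);v=np.array([-u[1],u[0],0]);k=np.array([0,0,1])
C=s["position"]-.017*k
for n,(x,y,z) in dict(earN_bot=(-33,-7,0),earN_top=(-33,7,0),topN=(-20,31,0),topF=(20,31,0),earF_top=(33,7,0),tongueN=(-19,-23,0)).items():
    X=C+(x*u+y*k-z*v)/1000;print(n,proj(c,X).round(1),"scene",((proj(cam(q),X)-[315,90])*4+[315,0]).round(0))
a=cv2.resize(p["image"][150:310,225:285],None,fx=3.7,fy=3.7,interpolation=2)
b=cv2.resize(q["image"][100:145,360:395],None,fx=13,fy=13,interpolation=2)
print(a.shape,b.shape)
cv2.imwrite("pics/s2c.png",np.hstack([a[:585],np.pad(b,((0,585-b.shape[0]+a.shape[0]-a.shape[0] if b.shape[0]<585 else 0),(0,0),(0,0)))]))
```

```text
earN_bot [254.9 178.4] scene [513. 117.]
earN_top [254.9 185.9] scene [517.  93.]
topN [254.8 228.7] scene [537.  62.]
topF [254.8 303.2] scene [580.  94.]
earF_top [255.  296.1] scene [586. 148.]
tongueN [255.  193.2] scene [523. 155.]
(592, 222, 3) (585, 455, 3)
```

View pics/s2c.png

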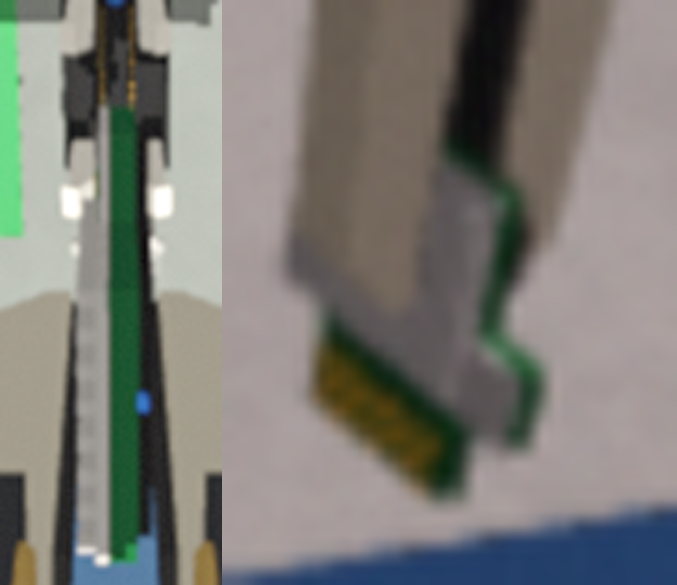

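```bash
python3 -m pendant '[[[1,0,0.004,-0.15,0,0,0],[1,0,0.004,-0.3,0,0,0],[1,0,0.004,-0.45,0,0,0],[1,0,0.004,-0.526,0,0,0],[1,0,0.004,-0.526,0,0,0]]]'
python3 -m pendant '[[[1,0,0,-0.03,0,0,0],[1,0,0,-0.06,0,0,0],[1,0,0,-0.09,0,0,0],[1,0,0,-0.12,0,0,0],[1,0,0,-0.12,0,0,0]]]'
```

```text
clock: 22.6
position: [0.5373, 0.2329, 0.118]
tool_rot: [-1.571, 0.004, 0.054]
force: [-0.1, -0.1, -2.5]
width: 0.0096
clock: 23.1
position: [0.5381, 0.2331, 0.1012]
tool_rot: [-1.571, 0.002, 0.054]
force: [-0.4, 0.1, -1.5]
width: 0.0097
```

```bash
python3 -m pendant '[[[1,0,0,-0.03,0,0,0],[1,0,0,-0.06,0,0,0],[1,0,0,-0.09,0,0,0],[1,0,0,-0.1,0,0,0],[1,0,0,-0.1,0,0,0]]]'
python3 -m pendant '[[[1,0,0,-0.015,0,0,0],[1,0,0,-0.03,0,0,0],[1,0,0,-0.045,0,0,0],[1,0,0,-0.055,0,0,0],[1,0,0,-0.055,0,0,0]]]'
```

```text
clock: 23.6
position: [0.5382, 0.2331, 0.0863]
tool_rot: [-1.571, 0.002, 0.054]
force: [-0.0, -0.0, -2.5]
width: 0.0094
clock: 24.1
position: [0.5383, 0.2331, 0.0782]
tool_rot: [-1.571, 0.001, 0.054]
force: [0.6, -0.2, -3.5]
width: 0.0101
```

Still no contact. The tongue is at about slot height, so I'll go down in small steps.

```bash
python3 -m pendant '[[[1,0,0,-0.007,0,0,0],[1,0,0,-0.014,0,0,0],[1,0,0,-0.02,0,0,0],[1,0,0,-0.02,0,0,0],[1,0,0,-0.02,0,0,0]]]'
python3 -m pendant '[[[1,0,0,-0.007,0,0,0],[1,0,0,-0.013,0,0,0],[1,0,0,-0.013,0,0,0],[1,0,0,-0.013,0,0,0],[1,0,0,-0.013,0,0,0]]]'
```

```text
clock: 24.6
position: [0.5385, 0.2332, 0.0754]
tool_rot: [-1.571, 0.001, 0.054]
force: [-0.1, -1.3, -2.2]
width: 0.0098
clock: 25.1
position: [0.5386, 0.2332, 0.0738]
tool_rot: [-1.571, 0.0, 0.054]
force: [-0.6, -1.5, 1.3]
width: 0.0098
```

```bash
python3 -m pendant '[[[0.95,0,0,-0.007,0,0,0],[0.85,0,0,-0.007,0,0,0],[0.75,0,0,-0.007,0,0,0],[0.75,0,0,-0.007,0,0,0],[0.75,0,0,-0.007,0,0,0]]]'
python3 -m pendant '[[[0.75,0,0,0.1,0,0,0],[0.75,0,0,0.3,0,0,0],[0.75,0,0,0.5,0,0,0],[0.75,0,0,0.6,0,0,0],[0.75,0,0,0.6,0,0,0]]]'
python3 w.py t1 module_center knob_near knob_far
python3 - <<'E'
from h import *
import pickle
p,c,s=pickle.load(open("t1.pkl","rb"))
q=bot.snapshot("scene");pickle.dump(q,open("t1scene.pkl","wb"));b=cv2.resize(q["image"][130:235,320:430],(550,525),interpolation=2)
a=cv2.resize(p["image"][100:350,205:305],(210,525),interpolation=2)
cv2.imwrite("pics/t1c.png",np.hstack([a,b]))
E
```

```text
clock: 25.6
position: [0.5384, 0.2334, 0.0723]
tool_rot: [-1.571, 0.001, 0.054]
force: [0.4, -0.8, -0.1]
width: 0.0228
clock: 26.1
position: [0.5401, 0.2337, 0.1651]
tool_rot: [-1.57, -0.005, 0.054]
force: [0.6, -1.1, -0.2]
width: 0.0234
tcp [0.5401 0.2337 0.1651] [-1.57  -0.005  0.054] cam [0.455 0.229 0.32 ] z [ 0.307  0.018 -0.952] clk 26.1
module_center 0.88 [246, 145, 262, 225] (np.float64(254.9), np.float64(185.0)) 919
knob_near 0.66 [241, 88, 263, 148] (np.float64(253.0), np.float64(113.1)) 754
knob_far 0.87 [248, 226, 265, 288] (np.float64(254.4), np.float64(256.8)) 745
```

View pics/t1c.png

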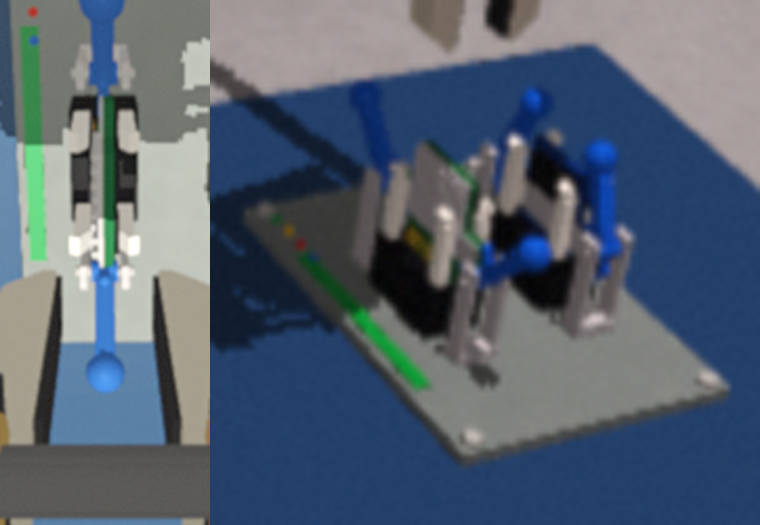

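Module stands between the guides with its fins to the stripe and both levers out. In the crop the near knob is at about (101,5) and the far knob at about (105,372). Now I'll swing the near lever in from outside.

```bash
python3 - <<'E'
from h import *
import pickle
p,c,s=pickle.load(open("t1.pkl","rb"))
for uv in((254,102),(255,277)):
    d=atz(c,uv,.082)-[.5381,.2332,0];print(d[0]*.9985+d[1]*.054,-d[0]*.054+d[1]*.9985)
E
python3 -m pendant '[[[1,-0.2,-0.01,0,0,0,0],[1,-0.4,-0.02,0,0,0,0],[1,-0.627,-0.037,0,0,0,0],[1,-0.627,-0.037,0,0,0,0],[1,-0.627,-0.037,0,0,0,0]]]'
python3 -m pendant '[[[1,0,0,-0.15,0,0,0],[1,0,0,-0.3,0,0,0],[1,0,0,-0.507,0,0,0],[1,0,0,-0.507,0,0,0],[1,0,0,-0.507,0,0,0]]]'
```

```text
-0.06810461555234958 -0.0003308977265586103
0.06962732204787274 0.0003869703225969339
clock: 26.85
position: [0.444, 0.2277, 0.162]
tool_rot: [-1.571, 0.001, 0.055]
force: [-0.2, -0.6, 0.2]
width: 0.0003
clock: 27.35
position: [0.4451, 0.2275, 0.0862]
tool_rot: [-1.571, 0.002, 0.054]
force: [-0.5, 0.4, 0.6]
width: 0.0007
```

```bash
python3 -m pendant '[[[1,0.05,0.004,0.02,0,0,0],[1,0.1,0.007,0.02,0,0,0],[1,0.15,0.01,0.02,0,0,0],[1,0.19,0.013,0.02,0,0,0],[1,0.23,0.016,0.02,0,0,0]]]'
python3 -m pendant '[[[1,0.03,0.002,0,0,0,0],[1,0.06,0.004,0,0,0,0],[1,0.09,0.006,0,0,0,0],[1,0.12,0.008,0,0,0,0],[1,0.14,0.009,0,0,0,0]]]'
python3 -m pendant '[[[1,0,0,0,0,0,0],[1,0,0,0,0,0,0],[1,0,0,0,0,0,0],[1,0,0,0,0,0,0],[1,0,0,0,0,0,0]]]'
```

```text
clock: 27.85
position: [0.4791, 0.2302, 0.0915]
tool_rot: [-1.571, 0.0, 0.055]
force: [-3.6, -1.6, 2.8]
width: 0.0003
clock: 28.35
position: [0.4963, 0.2314, 0.0889]
tool_rot: [-1.571, 0.009, 0.054]
force: [-18.0, 0.3, 14.2]
width: 0.0006
clock: 28.85
position: [0.4961, 0.2314, 0.089]
tool_rot: [-1.571, 0.009, 0.054]
force: [-13.2, -0.3, 9.7]
width: 0.0005
```

```bash
python3 -m pendant '[[[1,-0.03,-0.002,0,0,0,0],[1,-0.06,-0.003,0.02,0,0,0],[1,-0.06,-0.003,0.04,0,0,0],[1,-0.06,-0.003,0.04,0,0,0],[1,-0.06,-0.003,0.04,0,0,0]]]'
python3 -m pendant '[[[1,0.03,0.002,0,0,0,0],[1,0.05,0.003,0,0,0,0],[1,0.06,0.003,0,0,0,0],[1,0.065,0.004,0,0,0,0],[1,0.065,0.004,0,0,0,0]]]'
python3 -m pendant '[[[1,0.01,0,0,0,0,0],[1,0.015,0.001,0,0,0,0],[1,0.015,0.001,0,0,0,0],[1,0.015,0.001,0,0,0,0],[1,0.015,0.001,0,0,0,0]]]'
```

```text
clock: 29.35
position: [0.4917, 0.231, 0.0957]
tool_rot: [-1.571, -0.001, 0.054]
force: [-0.3, -0.5, 0.0]
width: 0.0006
clock: 29.85
position: [0.4973, 0.2313, 0.095]
tool_rot: [-1.571, 0.008, 0.054]
force: [-10.8, -1.1, 8.3]
width: 0.0002
clock: 30.35
position: [0.4975, 0.2313, 0.0949]
tool_rot: [-1.572, 0.012, 0.055]
force: [-16.4, -0.5, 12.9]
width: 0.0006
```

```bash
python3 -m pendant '[[[1,-0.1,-0.005,0,0,0,0],[1,-0.12,-0.006,0.2,0,0,0],[1,-0.12,-0.006,0.5,0,0,0],[1,0.2,0,0.5,0,0,0],[1,0.4,0.02,0.5,0,0,0]]]'
python3 -m pendant '[[[1,0.2,0.01,0,0,0,0],[1,0.4,0.02,0,0,0,0],[1,0.48,0.026,0,0,0,0],[1,0.48,0.026,0,0,0,0],[1,0.48,0.026,0,0,0,0]]]'
python3 w.py t2 knob_near knob_far module_center
```

```text
clock: 30.85
position: [0.5666, 0.2349, 0.1735]
tool_rot: [-1.57, -0.007, 0.054]
force: [0.3, 0.2, -0.3]
width: -0.0001
clock: 31.35
position: [0.6346, 0.2385, 0.1698]
tool_rot: [-1.571, 0.002, 0.054]
force: [-0.6, 0.0, 0.1]
width: 0.0005
tcp [0.6346 0.2385 0.1698] [-1.571  0.002  0.054] cam [0.551 0.234 0.325] z [ 0.3    0.016 -0.954] clk 31.35
knob_near 0.67 [243, 0, 266, 31] (np.float64(254.0), np.float64(15.3)) 536
knob_far 0.56 [248, 109, 265, 172] (np.float64(254.9), np.float64(143.2)) 752
module_center 0.73 [248, 31, 263, 106] (np.float64(255.4), np.float64(65.8)) 1014
```

```bash
python3 -m pendant '[[[1,0,0,-0.2,0,0,0],[1,0,0,-0.4,0,0,0],[1,0,0,-0.52,0,0,0],[1,0,0,-0.52,0,0,0],[1,0,0,-0.52,0,0,0]]]'
python3 -m pendant '[[[1,-0.06,-0.003,0,0,0,0],[1,-0.11,-0.006,0,0,0,0],[1,-0.15,-0.008,0,0,0,0],[1,-0.19,-0.01,0,0,0,0],[1,-0.23,-0.013,0,0,0,0]]]'
python3 -m pendant '[[[1,-0.03,-0.002,0,0,0,0],[1,-0.06,-0.003,0,0,0,0],[1,-0.09,-0.005,0,0,0,0],[1,-0.12,-0.006,0,0,0,0],[1,-0.15,-0.008,0,0,0,0]]]'
python3 -m pendant '[[[1,-0.01,0,0,0,0,0],[1,-0.02,-0.001,0,0,0,0],[1,-0.025,-0.001,0,0,0,0],[1,-0.025,-0.001,0,0,0,0],[1,-0.025,-0.001,0,0,0,0]]]'
```

```text
clock: 32.05
position: [0.6348, 0.2388, 0.0931]
tool_rot: [-1.571, 0.0, 0.055]
force: [0.3, 0.5, 0.5]
width: 0.0005
clock: 32.55
position: [0.6115, 0.2376, 0.1016]
tool_rot: [-1.568, -0.028, 0.054]
force: [17.6, -0.3, 22.8]
width: 0.001
clock: 33.05
position: [0.5861, 0.2363, 0.1015]
tool_rot: [-1.568, -0.022, 0.054]
force: [3.1, 1.0, 2.1]
width: 0.0008
clock: 33.55
position: [0.5778, 0.2354, 0.0949]
tool_rot: [-1.57, -0.008, 0.054]
force: [8.5, -0.5, 6.7]
width: 0.0005
```

```bash
python3 -m pendant '[[[1,-0.01,0,-0.01,0,0,0],[1,-0.015,-0.001,-0.01,0,0,0],[1,-0.015,-0.001,-0.01,0,0,0],[1,-0.015,-0.001,-0.01,0,0,0],[1,-0.015,-0.001,-0.01,0,0,0]]]'
python3 -m pendant '[[[1,0.1,0.005,0,0,0,0],[1,0.12,0.006,0.2,0,0,0],[1,0.12,0.006,0.5,0,0,0],[1,-0.2,0,0.5,0,0,0],[1,-0.4,-0.02,0.5,0,0,0]]]'
python3 -m pendant '[[[1,-0.2,-0.01,0,0,0,0],[1,-0.37,-0.02,0,0,0,0],[1,-0.37,-0.02,0,0,0,0],[1,-0.37,-0.02,0,0,0,0],[1,-0.37,-0.02,0,0,0,0]]]'
python3 w.py t3 knob_near knob_far module_center
```

```text
clock: 34.05
position: [0.5777, 0.2354, 0.0942]
tool_rot: [-1.57, -0.013, 0.054]
force: [11.9, -0.5, 7.1]
width: 0.0007
clock: 34.55
position: [0.5097, 0.2324, 0.1666]
tool_rot: [-1.57, 0.001, 0.054]
force: [-0.7, -0.4, -0.2]
width: 0.0005
clock: 35.05
position: [0.457, 0.2292, 0.1659]
tool_rot: [-1.571, 0.001, 0.054]
force: [-0.6, -0.2, -0.7]
width: 0.0007
tcp [0.457  0.2292 0.1659] [-1.571e+00  1.000e-03  5.400e-02] cam [0.373 0.225 0.321] z [ 0.302  0.016 -0.953] clk 35.05
knob_near 0.51 [249, 222, 260, 232] (np.float64(254.5), np.float64(225.7)) 65
knob_far 0.38 [211, 151, 355, 277] (np.float64(288.0), np.float64(203.4)) 13806
module_center 0.49 [255, 290, 257, 306] (np.float64(255.5), np.float64(297.8)) 33
```

```bash
python3 -m pendant '[[[1,0,0,-0.2,0,0,0],[1,0,0,-0.4,0,0,0],[1,0,0,-0.473,0,0,0],[1,0.1,0.005,-0.473,0,0,0],[1,0.2,0.01,-0.473,0,0,0]]]'
python3 -m pendant '[[[1,0.03,0.002,0,0,0,0],[1,0.06,0.003,0,0,0,0],[1,0.09,0.005,0,0,0,0],[1,0.105,0.006,0,0,0,0],[1,0.105,0.006,0,0,0,0]]]'
python3 -m pendant '[[[1,0.01,0,0,0,0,0],[1,0.015,0.001,0,0,0,0],[1,0.015,0.001,0,0,0,0],[1,0.015,0.001,0,0,0,0],[1,0.015,0.001,0,0,0,0]]]'
```

```text
clock: 35.75
position: [0.4867, 0.2306, 0.0948]
tool_rot: [-1.571, 0.002, 0.054]
force: [0.6, 0.2, 1.4]
width: 0.0002
clock: 36.25
position: [0.4974, 0.2312, 0.0947]
tool_rot: [-1.572, 0.01, 0.055]
force: [-11.6, -1.4, 8.3]
width: 0.0004
clock: 36.75
position: [0.4976, 0.2312, 0.0947]
tool_rot: [-1.572, 0.013, 0.055]
force: [-17.3, -1.5, 12.2]
width: 0.0005
```

```bash
python3 -m pendant '[[[1,-0.1,-0.005,0,0,0,0],[1,-0.15,-0.008,0.3,0,0,0],[1,-0.25,-0.01,0.6,0,0,0],[1,-0.3,-0.05,0.9,0,0,0],[1,-0.3,-0.05,1,0,0,0]]]'
python3 w.py v1 knob_near knob_far module_center
python3 -m pendant '[[[1,0,-0.3,0,0,0,0],[1,0,-0.6,0,0,0,0],[1,0,-0.9,0,0,0,0],[1,0,-0.9,0,0,0,0],[1,0,-0.9,0,0,0,0]]]'
python3 w.py v2 knob_near knob_far module_center
cat > n.py <<'E'
from h import *
import pickle
def blue(im): 
    b,g,r=[im[...,i].astype(int) for i in range(3)]
    return ((b>150)&(b-r>90)&(g<170)).astype(np.uint8)
for n in("f2","t1","t2","v1","v2"):
    p,c,s=pickle.load(open(n+".pkl","rb"));m=blue(p["image"])
    k,_,st,ce=cv2.connectedComponentsWithStats(m)
    print(n,[(ce[i].round(1).tolist(),st[i][:5].tolist()) for i in range(1,k) if st[i][4]>15][:10])
p,c,s=pickle.load(open("v1.pkl","rb"))
u=np.array([np.cos(.054),np.sin(.054),0]);o=np.array([.5381,.2332,0])
for x in(-.0246,.0246): print("expected knob px v1",proj(c,o+u*x+[0,0,.0897]))
c2=pickle.load(open("v2.pkl","rb"))[1]
for x in(-.0246,.0246): print("expected knob px v2",proj(c2,o+u*x+[0,0,.0897]))
E
python3 n.py
```

```text
clock: 37.25
position: [0.4601, 0.2245, 0.2504]
tool_rot: [-1.569, -0.007, 0.055]
force: [0.3, 0.8, -0.5]
width: 0.0006
tcp [0.4601 0.2245 0.2504] [-1.569 -0.007  0.055] cam [0.375 0.22  0.405] z [ 0.309  0.018 -0.951] clk 37.25
knob_near 0.55 [250, 191, 264, 229] (np.float64(258.6), np.float64(211.1)) 355
knob_near 0.35 [224, 132, 338, 276] (np.float64(285.0), np.float64(192.5)) 12680
module_center 0.33 [252, 188, 268, 228] (np.float64(258.5), np.float64(209.7)) 391
clock: 37.95
position: [0.4587, 0.0884, 0.2432]
tool_rot: [-1.57, 0.004, 0.051]
force: [0.2, 0.6, -0.0]
width: 0.0007
tcp [0.4587 0.0884 0.2432] [-1.57   0.004  0.051] cam [0.375 0.084 0.398] z [ 0.298  0.016 -0.954] clk 37.95
knob_near 0.81 [375, 200, 404, 244] (np.float64(389.4), np.float64(222.2)) 558
knob_near 0.26 [330, 141, 463, 292] (np.float64(394.6), np.float64(214.4)) 16114
knob_far 0.86 [373, 268, 398, 284] (np.float64(384.1), np.float64(275.5)) 280
module_center 0.82 [369, 214, 388, 265] (np.float64(380.4), np.float64(243.9)) 699
module_center 0.58 [32, 208, 86, 255] (np.float64(56.6), np.float64(232.8)) 1566
[... 861 characters left out ...]
, [248, 155, 15, 15, 167])]
v1 [([258.8, 200.4], [254, 191, 10, 24, 142]), ([316.0, 199.8], [310, 191, 12, 21, 155]), ([258.8, 222.5], [252, 216, 14, 14, 136]), ([318.7, 227.5], [313, 216, 14, 35, 212]), ([317.5, 265.1], [311, 260, 13, 12, 122])]
v2 [([386.4, 212.6], [379, 202, 15, 26, 157]), ([445.3, 212.0], [437, 202, 20, 24, 165]), ([453.8, 239.2], [443, 227, 23, 36, 282]), ([394.9, 235.0], [388, 228, 15, 14, 153]), ([449.4, 278.2], [441, 271, 17, 15, 173]), ([389.6, 278.2], [383, 272, 14, 13, 136])]
expected knob px v1 [259.40236445 222.21777186]
expected knob px v1 [259.17880438 264.78984397]
expected knob px v2 [394.94649891 234.58290177]
expected knob px v2 [389.25589358 277.43294148]
```

Run:
```python
from h import *
import pickle
p,c,s=pickle.load(open("v2.pkl","rb"))
q=bot.snapshot("scene");cs=cam(q)
q0=pickle.load(open("t1scene.pkl","rb"))
u=np.array([np.cos(.054),np.sin(.054),0]);v=np.array([-u[1],u[0],0]);o=np.array([.5379,.2332,0])
for z in(.045,.050,.056):
    P=[o+u*x+v*y+[0,0,z+.031] for x in(-.02,.02) for y in(-.005,.005)]
    print(z,"wrist top corners",[proj(c,X).round(1).tolist() for X in P],"scene",[proj(cs,X).round(1).tolist() for X in P])
for n,im in(("before",q0),("now",q)):
    d=bot.silhouettes(q,"module_center") if n=="now" else []
    for e in d: print(np.round(e["extent"]),e["confidence"])
    I=im["image"].astype(int);g=(I[...,1]-np.maximum(I[...,0],I[...,2])>18)
    g[:,:320]=0;g[:,430:]=0;k,_,st,ce=cv2.connectedComponentsWithStats(g.astype(np.uint8))
    print(n,[st[i].tolist() for i in range(1,k) if st[i][4]>4])
I=p["image"].astype(int);g=(I[...,1]-np.maximum(I[...,0],I[...,2])>18);g[:,:365]=0
k,_,st,ce=cv2.connectedComponentsWithStats(g.astype(np.uint8));print([st[i].tolist() for i in range(1,k) if st[i][4]>4])
for y in(225,245,258): print(y,p["image"][y,364:394].tolist())
```

```text
0.045 wrist top corners [[384.5, 232.8], [394.0, 232.8], [380.4, 266.6], [389.6, 266.6]] scene [[359.6, 161.2], [363.4, 160.5], [369.0, 170.4], [373.0, 169.6]]
0.05 wrist top corners [[386.3, 234.9], [396.0, 234.8], [382.0, 269.0], [391.4, 269.0]] scene [[359.9, 159.4], [363.8, 158.6], [369.4, 168.5], [373.3, 167.7]]
0.056 wrist top corners [[388.5, 237.4], [398.3, 237.4], [384.1, 272.0], [393.6, 272.0]] scene [[360.2, 157.1], [364.1, 156.3], [369.8, 166.2], [373.8, 165.4]]
before [[368, 163, 6, 5, 13], [371, 175, 3, 4, 8], [338, 181, 26, 27, 131]]
[183. 222. 216. 248.] 0.98
[120. 180. 149. 196.] 0.88
[358. 166. 374. 178.] 0.65
now [[363, 163, 7, 7, 15], [332, 172, 3, 3, 5], [337, 180, 27, 28, 149]]
[[381, 221, 5, 11, 27], [385, 240, 6, 30, 89]]
225 [[52, 53, 55], [53, 55, 58], [51, 51, 55], [65, 67, 70], [110, 117, 120], [152, 161, 165], [164, 174, 177], [164, 174, 178], [163, 173, 177], [163, 174, 177], [165, 175, 179], [167, 177, 182], [168, 178, 183], [169, 178, 183], [169, 178, 184], [159, 166, 172], [115, 129, 123], [66, 97, 59], [45, 88, 25], [61, 88, 60], [110, 113, 113], [13
[... 435 characters left out ...]
187], [205, 211, 215], [204, 210, 214], [213, 219, 224], [226, 231, 237], [179, 197, 187], [100, 153, 84], [82, 148, 47], [127, 165, 116], [178, 191, 182], [189, 197, 194], [189, 197, 193]]
258 [[231, 237, 240], [240, 245, 249], [216, 222, 225], [182, 191, 194], [164, 174, 178], [161, 172, 175], [164, 173, 179], [168, 177, 182], [168, 178, 182], [169, 179, 184], [168, 178, 183], [164, 173, 178], [152, 160, 164], [140, 146, 149], [136, 140, 144], [135, 139, 142], [152, 156, 160], [194, 199, 204], [206, 212, 215], [201, 206, 211], [223, 229, 233], [202, 216, 207], [137, 174, 131], [83, 149, 52], [94, 150, 79], [144, 168, 151], [165, 176, 179], [174, 183, 186], [182, 192, 190], [186, 195, 191]]
```

Run:
```python
from bench import bot
print(bot.sign_off())
```

```text
the job is handed in; nothing more can be done
None
```

The module is in the empty socket with its fins to the green stripe and both levers swung in. I handed the job in at about 38 s of the 72 s allowed.

**What I did:** I swung both levers out with the shut fingers. I then picked the module up by its ends, laid it on the 45-degree stand, and gripped it again by its top edge. I stood it in the guides, where it came to rest on the lever toes at about the expected height. Last I pushed the near lever in, then the far one, and pushed the near one once more.

**Last checks:**
- **Levers:** both knobs appear within 1 pixel of where they should be when fully in. Each lever stopped hard under 12 to 17 N.
- **Module height:** in the wrist view its top edge is within about 1.5 pixels of the home position and level. In the scene view it has dropped about 12 mm from where it stood on the toes (11 mm expected).
- **Robot:** it was well clear of everything.

**What disagreed or was weak:**
- The scene view showed the module about 3 pixels lower than predicted both before and after the levers went in, which I took for a camera calibration offset.
- The far end of the top edge appeared about 3 pixels further along the socket than predicted, so the module may sit a few millimetres off centre lengthwise. The slot leaves about 4 mm of play either side.
- On the far lever the finger first rode about 8 mm up the knob, with up to about 29 N at the wrist, before the lever followed.
- These last checks are numerical only. I had used up the 12 pictures I could view, so I did not look at the finished state.
- I did not measure the other module, the bin or the screwdriver again at the end.

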